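Clear the tilting stage and hold a sample slide flush on it

TASK

Brass chips are lying on the sloped face of the tilting stage. Wipe them all down into the tray at its lower edge with the scraper block (the chips are touched with nothing else), and lay the scraper back on the blue mat. Then pick up the sample slide, which has a red grip, tilt it to the slope of the stage and lay it flush, square and central on the face, and finish while still gripping it and pressing it lightly against the face for the reading; leave the stage's setting and the other things on the granite as they are.

Things in the scene. Friction and masses are not known exactly. Their poses are not given: they have to be found in the camera images.
- stage_plate: Grey steel table of the tilting stage, 120 mm along the slope (x) x 130 mm across (y) x 12 mm thick, on trunnion pins in a green base, lower edge towards the robot, locked at a slope of 8 to 21 degrees that differs each time; pressing does not move it. Origin on the trunnion axis, 24 mm below the centre of its face along its z; x points up the slope, z is the face's normal.
- stage_face (a point): Centre of the stage's upper face; axes as stage_plate: x up the slope, y across, z the face's outward normal. The face runs 60 mm up and down the slope and 65 mm to each side of this point.
- chip_tray (a point): Centre of the inner floor of the open steel chip tray fixed to the stage base at the face's lower edge; x points towards the stage. Inside 74 mm (x) x 140 mm (y), rim 21 mm above the floor, walls 3 mm; the face's lower edge overhangs its stage side, 46 to 61 mm above the floor.
- chip0: Loose brass chip, 18 x 12 x 6 mm, 11 g, lying flat on the sloped face. Origin at the centre of its underside.
- chip1: Second brass chip, the same.
- chip2: Third brass chip, the same.
- scraper: Scraper block: orange bar 22 mm (x) x 120 mm (y) x 16 mm high, its flat underside is the wiping face, with a black upright grip on top in the middle, 16 mm (x) x 40 mm (y), from 16 to 44 mm high. About 90 g. Origin at the centre of the underside, z up. Lies on the blue mat.
- blue_mat: Thin blue mat fixed on the granite, 100 (x) x 170 (y) x 3 mm, where the scraper lives. Origin at the centre of its underside; its upper side is 3 mm above.
- slide: Sample slide: aluminium plate 70 mm (x) x 100 mm (y) x 6 mm with a flat underside, two round lenses (36 mm across, up to 9 mm high) at y = +-30 mm, and an upright red grip in the middle, 30 mm (x) x 14 mm (y), from 6 to 38 mm high. About 130 g. Origin at the centre of the underside, z up. Lies on the cork pad. Its x goes along the stage's slope when it is square (either way round).
- cork_pad: Cork pad fixed on the granite, 110 (x) x 140 (y) x 3 mm, on which the slide lies at the start. Origin at the centre of its underside.
- granite: Black granite surface plate, 450 (x) x 750 (y) x 70 mm high, that carries stage, mats and gauges. Origin at the centre of its underside, on the bench.
- dial_stand: Fixed dial gauge stand behind the stage to the right: base 116 mm across, column 250 mm tall, dial at 200 mm height. Origin at the centre of its base.
- bottle: Amber bottle with a white cap, 38 mm across, 85 mm tall, standing behind the stage to the left; bystander.
- ring_brass: Brass ring 48 mm across, 8 mm high, near the granite's front edge; bystander.
- ring_steel: Steel ring 56 mm across, 10 mm high, near the granite's front edge; bystander.
- loupe: Grey eye loupe 38 mm across, 38 mm tall, behind the stage; bystander.
- plug_gauge: Steel plug gauge, a bar 18 mm thick and 150 mm long lying across at the back left of the granite; bystander.
- gauge_box: Wooden gauge box 60 x 100 x 24 mm at the middle of the granite's front edge; bystander.
There are look-alikes about, which are no part of the job. There is more than one size of the slide; the job needs the smaller.

How it is judged:
By the outcome, as a careful person would: the job done as asked, in the order asked, and still so for the second after the job is handed in, while the arm keeps its last pose, push and grip.
It also fails if it takes over 64 s, if anything falls off the work surface, if the arm or the gripper's body presses on something with over 40 N, if the wrist force passes 120 N, or if a joint passes its speed limit or range.

ROBOT

A 6-joint arm with a two-finger parallel gripper is mounted at the origin on the work surface. World frame = base frame: x ahead of the robot, y to its left, z up, the work surface at z = 0. Lengths are in m, angles in rad, forces in N, time in s.
With the tool pointing down it reaches from about 0.3 to 1 m from the base axis. Payload 5.1 kg.
Tool frame: the origin (TCP) lies midway between the tips of the shut fingers; the grasp point (between the pads) lies 19 mm behind it; z points along the fingers, y is the line along which they close (so a half turn about z gives the same grasp; the last joint's range is limited). The gripper opens to 95 mm and grips with 3 to 60 N. Pads are 20 mm wide; open, the fingers measure 119 mm over their backs; the gripper's body (75 mm by 180 mm) begins 59 mm behind the grasp point.
Start: joints at [1.069, 0.124, 1.65, -0, 1.367, -0.083], TCP at [0.264, 0.594, 0.215] pointing down, gripper open.
Joint ranges: [-2.61, 2.61], [-1.02, 2.33], [0.03, 2.71], [-1.35, 4.49], [0.32, 2.68], [-2.91, 2.91]. Speed limits (rad/s): [2.57, 2.57, 3.14, 3.14, 3.14, 3.14].

INTERFACE

Orientations are given as [roll, pitch, yaw] about the fixed x, y, z axes, in that order (R = Rz(yaw) Ry(pitch) Rx(roll)).
In Python, from station import env gives the robot as it stands.
- The arm moves only by the tool apply_moves, never from a script. Its arguments are lists of equal length, an entry for each row: "delta_rot": the turn, a rotation vector about the tool's x, y, z normalised to -1 to 1, where 1 is 45 degrees, a list of three; "travel": the shift along the tool's x, y, z normalised to -1 to 1, where 1 is 150 mm, a list of three; "jaw": the opening, from 0 (shut) to 1 (fully open). In form: {"delta_rot": [[ax, ay, az], ...], "travel": [[tx, ty, tz], ...], "jaw": [jaw, ...]}. A call has 1 to 10 rows; each row shifts and turns the commanded pose from where the row before left it, along the tool's axes as they then stand; what a row does not reach is not made up. A row lasts 1/12 s, in which the tool goes at most 41.7 mm and 7.16 degrees, less where a joint would pass 70% of its speed; a pose out of reach is approached as far as the arm can. A call with a number of a shift or a turn outside -1 to 1 is refused whole. A call with a gripper value outside its range is refused whole. The fingers move at their own pace and stop on an object; "grip_force" is the grip in N (left out, the last holds). Time passes only in rows, so rows that do not move let the fingers close. It gives the time, the measured TCP pose, the force, the opening and the grip force at its end, in the units of the state.
- env.get_state(): the state, without advancing time (a new reading comes with each control period).
- env.read_camera(name): name is "side" or "top"; returns a dict with "color" (384x512x3 uint8, blue, green, red), "depth" (384x512 float32, m along the optical axis (not along the pixel's ray), 0 where there is no reading), "fx", "fy", "cx", "cy" (pixels), "extrinsics" (4x4, takes a point from camera to world coordinates). Camera axes: x right, y down, z forward; pixel columns grow to the right and rows downward; lengths in m; the calibration is good to about 2 mm. A picture is of the moment at which its call begins.
- env.hand_in(): hands the job in; it is judged then, once.
The state is a dict: "t": time; "joint_positions": joint angles; "dq": joint speeds; "tau": joint torques, N m; "ee_pos": TCP position; "tcp_rot": TCP orientation; "wrist_force": force on the tool from outside, world axes, zero at the start; "moment": the same for the moment, N m; "gripper_width": opening from 0.0 (shut) to 1.0 (fully open); "gripper_force": force on a finger pad.
Only numpy, scipy, OpenCV 4.12 (cv2) and the standard library are available. Lean on these libraries where they do the work, as an engineer would, in place of code of your own. Each camera call takes 0.05 s, during which the arm holds its last target. There are 200 camera calls.

## Working session

There is one attempt and no reset: what is moved stays moved. The work goes in short steps, Python scripts to look and compute and a tool call to move; the robot and the scene stay as the last step left them, time stands still between calls to the robot, and variables do not carry over. Pictures are saved under pics/ and viewed, at most 10 in all, crops included, and the job is handed in when it is done.

Besides the shell and the picture viewer there is one more tool, called by a JSON object that holds its "api" and its "payload", one argument or row to a line. apply_moves: Moves the arm, as the interface text tells. Scaled input: -1 to 1 covers 150 mm each way for a shift and 45 degrees each way for a turn. Its arguments: {"type":"object","properties":{"delta_rot":{"type":"array","items":{"type":"array","items":{"type":"number","minimum":-1,"maximum":1}}},"travel":{"type":"array","items":{"type":"array","items":{"type":"number","minimum":-1,"maximum":1}}},"jaw":{"type":"array","items":{"type":"number"}},"grip_force":{"type":"number"}},"required":["delta_rot","travel","jaw"]}

```bash
mkdir -p pics; ls; cat > h.py <<'E'
import numpy as np, cv2
from station import env
from scipy.spatial.transform import Rotation as R
def cap(n):
    c=env.read_camera(n); np.savez(f'{n}.npz',**c); return c
def ld(n): return np.load(f'{n}.npz')
def cloud(c):
    d=c['depth']; v,u=np.mgrid[:d.shape[0],:d.shape[1]]
    P=np.stack([(u-c['cx'])/c['fx']*d,(v-c['cy'])/c['fy']*d,d],-1)
    E=c['extrinsics']; W=P@E[:3,:3].T+E[:3,3]; W[d==0]=np.nan; return W
E
python3 - <<'E'
from h import *
for n in('top','side'):
    c=cap(n); cv2.imwrite(f'pics/{n}0.png',cv2.resize(c['color'],(800,600),interpolation=cv2.INTER_CUBIC))
    print(n,c['fx'],c['cx'],c['extrinsics'].round(3).tolist())
s=env.get_state();print({k:np.round(v,3).tolist() for k,v in s.items()})
E
```

```text
pics
top 408.5401061365209 253.1397235395304 [[-0.003, -0.989, 0.147, 0.405], [-1.0, 0.007, 0.022, -0.127], [-0.023, -0.147, -0.989, 1.207], [0.0, 0.0, 0.0, 1.0]]
side 413.8269910986883 262.0277039696302 [[-0.957, -0.207, 0.205, 0.283], [-0.291, 0.656, -0.696, 0.744], [0.01, -0.725, -0.688, 0.988], [0.0, 0.0, 0.0, 1.0]]
{'t': 0.1, 'joint_positions': [1.069, 0.124, 1.652, -0.0, 1.368, -0.083], 'dq': [0.0, -0.001, -0.003, -0.002, -0.001, -0.001], 'tau': [0.0, -41.888, -36.11, 0.078, 0.046, -0.0], 'ee_pos': [0.264, 0.593, 0.213], 'tcp_rot': [-3.14, -0.0, 2.723], 'wrist_force': [0.171, 0.538, 0.392], 'moment': [-0.008, -0.002, -0.005], 'gripper_force': 0.0, 'gripper_width': 0.999}
```

View pics/top0.png

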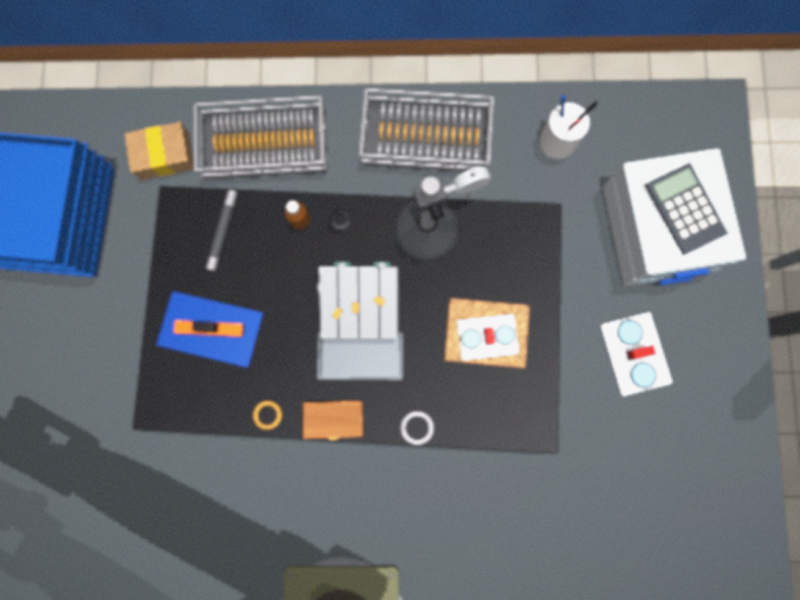

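View pics/side0.png

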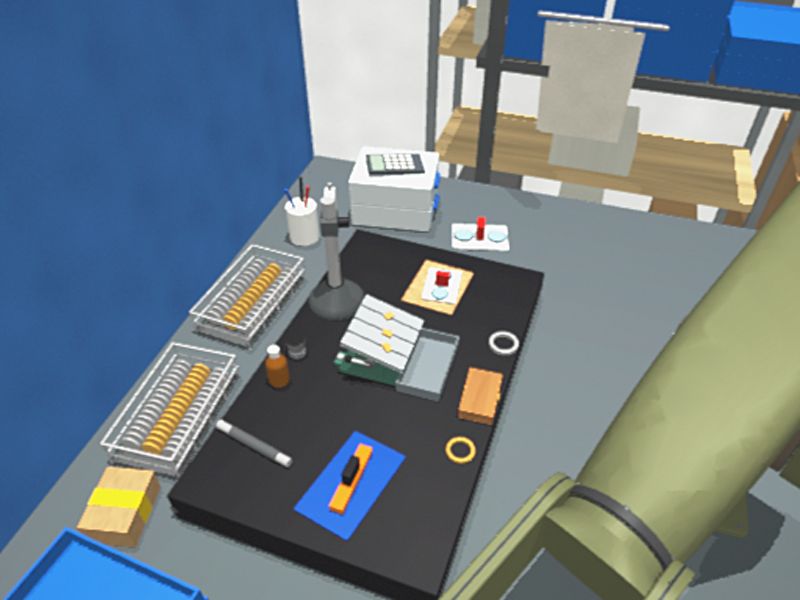

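The top view shows the scraper at (208,328) on the blue mat, the small slide at (488,337) on the cork, the face at (318–398, 266–338) with the tray below it, and the chips at (336,313), (355,307), (379,300). The side view confirms this. Next I'll measure from depth.

```bash
cat >> h.py <<'E'
def rect(W,m,name,sel=None):
    p=W[m]; p=p[np.isfinite(p[:,0])]
    r=cv2.minAreaRect(p[:,:2].astype(np.float32))
    print(name,len(p),'c',np.round(r[0],4),'size',np.round(r[1],3),'ang',round(r[2],1),'z',np.percentile(p[:,2],[5,50,95]).round(4),'med',np.median(p,0).round(4)); return p
E
python3 - <<'E'
from h import *
for n in('top','side'):
    c=ld(n);W=cloud(c);h=cv2.cvtColor(c['color'],cv2.COLOR_BGR2HSV).astype(int);H,S,V=h[...,0],h[...,1],h[...,2]
    x,y,z=W[...,0],W[...,1],W[...,2]
    print('==',n)
    ok=(z>.06)&(z<.25)&(x>.25)&(x<.75)&(y>-.5)&(y<.3)
    g=ok&(z<.08)&(V<60); print('granite z',np.nanmedian(z[g]))
    rect(W,ok&(H>100)&(H<125)&(S>150)&(V>120),'mat')
    rect(W,ok&(H>3)&(H<16)&(S>200)&(V>180)&(y>.05)&(z>.08),'scraper orange')
    rect(W,ok&(V<70)&(z>.10)&(y>.1)&(y<.25)&(x<.52),'scraper grip')
    rect(W,ok&((H<4)|(H>175))&(S>150)&(y<-.2),'slide red')
    rect(W,ok&(V>190)&(S<40)&(y<-.2)&(x<.56)&(z>.07),'slide plate')
    rect(W,ok&(H>17)&(H<28)&(S>120)&(y<.05)&(y>-.2)&(x>.4),'chips all')
    rect(W,ok&(H>8)&(H<25)&(S>60)&(S<170)&(y<-.2)&(x<.6),'cork')
    f=ok&(S<40)&(V>120)&(y>-.15)&(y<.05)&(z>.12)&(x>.44)&(x<.6)
    p=W[f]
    A=np.c_[p[:,:2],np.ones(len(p))]
    for _ in range(5):
        k=np.linalg.lstsq(A,p[:,2],rcond=None)[0]; r=p[:,2]-A@k; q=abs(r)<.004; A,p=A[q],p[q]
    nrm=np.array([-k[0],-k[1],1]);nrm/=np.linalg.norm(nrm)
    print('face plane',k.round(4),'tilt',np.degrees(np.arccos(nrm[2])),'dir yaw',np.degrees(np.arctan2(-nrm[1],-nrm[0])),len(p),r.std())
    m=f&(abs(z-(W[...,:2]@k[:2]+k[2]))<.006)
    rect(W,m,'face')
    # unfolded rectangle in plane
    e1=np.array([1,0,k[0]]);e1/=np.linalg.norm(e1);e2=np.cross(nrm,e1)
    q=W[m]; o=q.mean(0); uv=np.c_[(q-o)@e1,(q-o)@e2].astype(np.float32); rr=cv2.minAreaRect(uv)
    print('face rect',np.round(o+rr[0][0]*e1+rr[0][1]*e2,4),rr[1],rr[2])
    t=ok&(S<60)&(V>90)&(y>-.15)&(y<.05)&(z<.12)&(z>.07)&(x<.48)
    rect(W,t,'tray')
    ch=(ok&(H>17)&(H<30)&(S>90)&(y<.05)&(y>-.2)&(x>.4)&(z>.12)).astype(np.uint8)
    nn,l,st,ce=cv2.connectedComponentsWithStats(ch)
    for i in range(1,nn):
        if st[i,4]>4: print('chip',np.nanmedian(W[l==i],0).round(4),st[i,4])
E
```

```text
== top
granite z 0.06948697593548392
mat 1496 c [0.5224 0.23  ] size [0.165 0.103] ang 76.4 z [0.069  0.0726 0.0762] med [0.5174 0.2213 0.0726]
scraper orange 1 c [0.5183 0.2125] size [0. 0.] ang 0.0 z [0.0967 0.0967 0.0967] med [0.5183 0.2125 0.0967]
scraper grip 11 c [0.5192 0.226 ] size [0.025 0.001] ang 89.4 z [0.1116 0.1174 0.1189] med [0.5189 0.2249 0.1174]
slide red 26 c [ 0.5049 -0.2615] size [0.02  0.008] ang 7.5 z [0.1069 0.1098 0.1125] med [ 0.5062 -0.2617  0.1098]
slide plate 882 c [ 0.5062 -0.2632] size [0.073 0.102] ang 6.3 z [0.0743 0.0792 0.0836] med [ 0.5055 -0.2617  0.0792]
chips all 30 c [ 0.5519 -0.0383] size [0.01  0.083] ang 14.6 z [0.1377 0.1437 0.1487] med [ 0.5516 -0.0361  0.1437]
cork 1045 c [ 0.5139 -0.2662] size [0.141 0.118] ang 84.1 z [0.0679 0.0722 0.0758] med [ 0.5399 -0.2738  0.0722]
face plane [ 0.294  -0.0012 -0.0241] tilt 16.3822555376003 dir yaw -0.2244009594648993 1632 0.0017689965179286155
face 1747 c [ 0.5511 -0.0394] size [0.13  0.096] ang 89.7 z [0.1244 0.138  0.1516] med [ 0.5521 -0.0416  0.138 ]
face rect [ 0.5509 -0.0394  0.1379] (0.130445
[... 941 characters left out ...]
1399 0.1439 0.1495] med [ 0.552  -0.0297  0.1439]
cork 417 c [ 0.5178 -0.2695] size [0.149 0.119] ang 84.2 z [0.0683 0.0722 0.0757] med [ 0.546  -0.2617  0.0722]
face plane [ 0.2943 -0.0058 -0.0245] tilt 16.399726386142795 dir yaw -1.1220388591808674 1056 0.0015602759130917772
face 1160 c [ 0.5518 -0.0385] size [0.134 0.096] ang 89.6 z [0.1246 0.1379 0.1513] med [ 0.5513 -0.0316  0.1379]
face rect [ 0.552  -0.0385  0.1381] (0.13362178206443787, 0.10158886015415192) 89.47273254394531
tray 729 c [ 0.4014 -0.0558] size [0.157 0.187] ang 0.1 z [0.071  0.0744 0.0941] med [ 0.4541 -0.0546  0.0744]
chip [ 0.5643 -0.0731  0.1482] 17
chip [ 0.5533 -0.0312  0.1438] 19
chip [ 0.5436 -0.0021  0.1415] 22
```

```bash
python3 - <<'E'
from h import *
ims=[]
for n in('top','side'):
    c=ld(n);W=cloud(c);h=cv2.cvtColor(c['color'],cv2.COLOR_BGR2HSV).astype(int);H,S,V=h[...,0],h[...,1],h[...,2]
    x,y,z=W[...,0],W[...,1],W[...,2]
    print('==',n)
    k=np.array([.294,-.002,-.0241])
    pl=x*k[0]+y*k[1]+k[2]
    m=(abs(z-pl)<.006)&(V>100)&(abs(y+.04)<.1)&(x>.46)&(x<.64)
    p=W[m];A=np.c_[p[:,:2],np.ones(len(p))]
    k=np.linalg.lstsq(A,p[:,2],rcond=None)[0];print(k.round(4),np.degrees(np.arctan(k[0])))
    rect(W,m,'face'); print('x pct',np.percentile(p[:,0],[0,1,2,50,98,99,100]).round(4),'y',np.percentile(p[:,1],[0,1,2,50,98,99,100]).round(4))
    ok=(x>.45)&(x<.6)&(y>.1)&(y<.32)&(z>.075)&(z<.13)
    m=ok&(S>120)&((H<25))&(V>100); rect(W,m,'orange')
    m=ok&(z>.105); rect(W,m,'grip')
    ok=(x>.4)&(x<.6)&(y>-.4)&(y<-.2)&(z>.095)&(z<.13)
    rect(W,ok,'red')
    if n=='top':
        ims=[cv2.resize(c['color'][160:250,195:262],None,fx=6,fy=6,interpolation=cv2.INTER_CUBIC)]
        ims.append(cv2.resize(c['color'][180:240,95:170],None,fx=5,fy=5,interpolation=cv2.INTER_CUBIC))
a=np.zeros((560,790,3),np.uint8);a[:540,:402]=ims[0];a[:300,410:785]=ims[1];cv2.imwrite('pics/crop1.png',a)
E
```

```text
== top
[ 0.2972 -0.001  -0.0257] 16.55039527207376
face 2158 c [ 0.56   -0.0395] size [0.13  0.114] ang 89.4 z [0.1248 0.1413 0.1565] med [ 0.5608 -0.0408  0.1413]
x pct [0.5028 0.5034 0.5038 0.5608 0.6154 0.6161 0.6175] y [-0.1051 -0.1046 -0.104  -0.0408  0.0226  0.0239  0.0258]
orange 222 c [0.5219 0.232 ] size [0.12 0.02] ang 87.7 z [0.0851 0.0891 0.1046] med [0.5215 0.2128 0.0891]
grip 95 c [0.5225 0.2315] size [0.04  0.016] ang 89.4 z [0.1104 0.1165 0.1195] med [0.5225 0.2302 0.1165]
red 65 c [ 0.5055 -0.2637] size [0.029 0.014] ang 4.7 z [0.1009 0.1104 0.1132] med [ 0.5061 -0.2627  0.1104]
== side
[ 0.2984 -0.0036 -0.0266] 16.61579267879689
face 1446 c [ 0.5613 -0.0386] size [0.134 0.116] ang 89.4 z [0.1249 0.1414 0.1566] med [ 0.5613 -0.0317  0.1414]
x pct [0.5031 0.5046 0.5057 0.5613 0.6157 0.6172 0.6188] y [-0.1055 -0.1023 -0.1004 -0.0317  0.0267  0.0274  0.0286]
orange 316 c [0.5246 0.2339] size [0.119 0.023] ang 86.5 z [0.0841 0.0886 0.0954] med [0.5217 0.2541 0.0886]
grip 127 c [0.5246 0.2331] size [0.042 0.017] ang 87.4 z [0.1071 0.1158 0.1188] med [0.5239 0.2367 0.1158]
red 59 c [ 0.5056 -0.2605] size [0.03 0.02] ang 17.3 z [0.0973 0.107  0.1124] med [ 0.5068 -0.2586  0.107 ]
```

View pics/crop1.png

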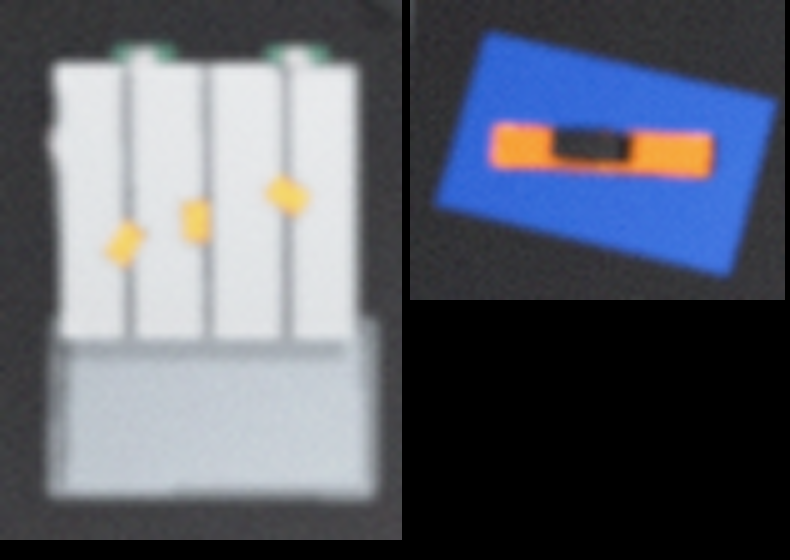

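The crop shows the scraper bar with its long axis at about 87.5° and the three chips in the middle of the face. The face measures centre (0.5605, −0.039, 0.141), slope 16.5°, yaw about −0.5°.

```bash
cat >> h.py <<'E'
def st():
    s=env.get_state(); return s,np.array(s['ee_pos']),R.from_euler('xyz',s['tcp_rot'])
def plan(pos,rot,n,cur=None):
    """n equal rows (turn,shift in tool axes, normalised) from the current pose to pos, rot"""
    s,p,r=st()
    if cur: p,r=np.array(cur[0]),cur[1]
    d=r.inv()*rot; w=d.as_rotvec()/n
    S=sum((R.from_rotvec(w*i).as_matrix() for i in range(n)))
    t=np.linalg.solve(S,r.inv().apply(np.array(pos)-p))
    print('n',n,'rot',(w/np.radians(45)).round(4).tolist(),'(max .159) trav',(t/.15).round(4).tolist(),'|t|mm',np.linalg.norm(t)*1e3)
def down(yaw): return R.from_euler('xyz',[180,0,yaw],degrees=True)
TILT=16.55; FY=-0.5; FC=np.array([.5605,-.039,.141])
RF=R.from_euler('xyz',[0,-TILT,FY],degrees=True)   # face frame
def face(v): return FC+RF.apply(v)
def ftool(yaw): return RF*down(yaw)
E
python3 -c "
from h import *
plan([.5235,.2325,.17],down(87.5),14)
print(face([0,0,0]),face([.035,0,.0195]))"
```

```text
n 14 rot [-0.0002, 0.0001, 0.1087] (max .159) trav [-0.2246, 0.006, 0.0207] |t|mm 33.8448874929902
[ 0.5605 -0.039   0.141 ] [ 0.58849432 -0.0392443   0.16966196]
```

{"api": "apply_moves", "payload": {
  "delta_rot": [
    [0,0,0.1087],
    [0,0,0.1087],
    [0,0,0.1087],
    [0,0,0.1087],
    [0,0,0.1087],
    [0,0,0.1087],
    [0,0,0.1087],
    [0,0,0.1087],
    [0,0,0.1087],
    [0,0,0.1087]
  ],
  "travel": [
    [-0.2246,0.006,0.0207],
    [-0.2246,0.006,0.0207],
    [-0.2246,0.006,0.0207],
    [-0.2246,0.006,0.0207],
    [-0.2246,0.006,0.0207],
    [-0.2246,0.006,0.0207],
    [-0.2246,0.006,0.0207],
    [-0.2246,0.006,0.0207],
    [-0.2246,0.006,0.0207],
    [-0.2246,0.006,0.0207]
  ],
  "jaw": [0.6,0.6,0.6,0.6,0.6,0.6,0.6,0.6,0.6,0.6]
}}

```text
t: 0.93
ee_pos: [0.4983, 0.3631, 0.1828]
tcp_rot: [-3.141, 0.0, 1.865]
wrist_force: [0.8, 0.3, 0.8]
gripper_width: 0.601
gripper_force: 0.0
```

{"api": "apply_moves", "payload": {
  "delta_rot": [
    [0,0,0.1087],
    [0,0,0.1087],
    [0,0,0.1087],
    [0,0,0.1087],
    [0,0,0],
    [0,0,0]
  ],
  "travel": [
    [-0.2246,0.006,0.0207],
    [-0.2246,0.006,0.0207],
    [-0.2246,0.006,0.0207],
    [-0.2246,0.006,0.0207],
    [0,0,0],
    [0,0,0]
  ],
  "jaw": [0.6,0.6,0.6,0.6,0.6,0.6]
}}

```text
t: 1.43
ee_pos: [0.5237, 0.2316, 0.1705]
tcp_rot: [-3.14, 0.0, 1.525]
wrist_force: [-0.2, 0.4, 0.0]
gripper_width: 0.601
gripper_force: 0.0
```

```bash
python3 -c "
from h import *
s,p,r=st();print(p.round(4),r.as_euler('xyz',degrees=True).round(2),s['wrist_force'])
plan([.5235,.2325,.0935],down(87.5),4)"
```

```text
[0.5237 0.2316 0.1705] [-1.7993e+02  1.0000e-02  8.7390e+01] [-0.19069698  0.37300492  0.00961214]
n 4 rot [-0.0004, 0.0, -0.0006] (max .159) trav [0.0014, -0.0003, 0.1283] |t|mm 19.248058731275076
```

{"api": "apply_moves", "payload": {
  "delta_rot": [
    [0,0,0],
    [0,0,0],
    [0,0,0],
    [0,0,0],
    [0,0,0],
    [0,0,0],
    [0,0,0],
    [0,0,0]
  ],
  "travel": [
    [0.001,0,0.17],
    [0.001,0,0.17],
    [0.001,0,0.1],
    [0.001,0,0.073],
    [0,0,0],
    [0,0,0],
    [0,0,0],
    [0,0,0]
  ],
  "jaw": [0.6,0.6,0.6,0.6,0.6,0,0,0],
  "grip_force": 45
}}

```text
t: 2.1
ee_pos: [0.525, 0.2344, 0.096]
tcp_rot: [3.139, -0.001, 1.528]
wrist_force: [0.9, 0.1, 1.0]
gripper_width: 0.445
gripper_force: 0.0
```

{"api": "apply_moves", "payload": {
  "delta_rot": [
    [0,0,0],
    [0,0,0],
    [0,0,0],
    [0,0,0],
    [0,0,0],
    [0,0,0]
  ],
  "travel": [
    [0,0,0],
    [0,0,0],
    [0,0,0],
    [0,0,0],
    [0,0,0],
    [0,0,0]
  ],
  "jaw": [0,0,0,0,0,0]
}}

```text
t: 2.6
ee_pos: [0.5242, 0.2338, 0.0946]
tcp_rot: [3.141, -0.0, 1.528]
wrist_force: [-0.1, 0.1, 0.5]
gripper_width: 0.167
gripper_force: 45.0
```

```bash
python3 -c "
from h import *
c=([.5242,.2336,.0944],down(87.5))
u=([.5242,.2336,.2244],down(87.5))
plan(u[0],u[1],5,c)
T=face([.038,.001,.0515]);print(T)
plan(T,ftool(90),10,u)"
```

```text
n 5 rot [0.0, 0.0, 0.0] (max .159) trav [0.0, 0.0, -0.1733] |t|mm 26.000000000000004
[ 0.58226374 -0.03818989  0.20119081]
n 10 rot [-0.0368, 0.0006, -0.0044] (max .159) trav [-0.1801, 0.0415, 0.0209] |t|mm 27.89820368458961
```

{"api": "apply_moves", "payload": {
  "delta_rot": [
    [0,0,0],
    [0,0,0],
    [0,0,0],
    [0,0,0],
    [0,0,0],
    [0,0,0]
  ],
  "travel": [
    [0,0,-0.1],
    [0,0,-0.1733],
    [0,0,-0.1733],
    [0,0,-0.1733],
    [0,0,-0.1733],
    [0,0,-0.0733]
  ],
  "jaw": [0,0,0,0,0,0]
}}

```text
t: 3.1
ee_pos: [0.5253, 0.2342, 0.2283]
tcp_rot: [3.137, -0.002, 1.528]
wrist_force: [0.3, 0.2, -0.3]
gripper_width: 0.169
gripper_force: 45.0
```

{"api": "apply_moves", "payload": {
  "delta_rot": [
    [-0.0368,0.0006,-0.0044],
    [-0.0368,0.0006,-0.0044],
    [-0.0368,0.0006,-0.0044],
    [-0.0368,0.0006,-0.0044],
    [-0.0368,0.0006,-0.0044],
    [-0.0368,0.0006,-0.0044],
    [-0.0368,0.0006,-0.0044],
    [-0.0368,0.0006,-0.0044],
    [-0.0368,0.0006,-0.0044],
    [-0.0368,0.0006,-0.0044]
  ],
  "travel": [
    [-0.1801,0.0415,0.0209],
    [-0.1801,0.0415,0.0209],
    [-0.1801,0.0415,0.0209],
    [-0.1801,0.0415,0.0209],
    [-0.1801,0.0415,0.0209],
    [-0.1801,0.0415,0.0209],
    [-0.1801,0.0415,0.0209],
    [-0.1801,0.0415,0.0209],
    [-0.1801,0.0415,0.0209],
    [-0.1801,0.0415,0.0209]
  ],
  "jaw": [0,0,0,0,0,0,0,0,0,0]
}}

```text
t: 3.93
ee_pos: [0.5814, -0.0393, 0.1996]
tcp_rot: [2.853, 0.0, 1.562]
wrist_force: [-0.1, -1.0, -0.1]
gripper_width: 0.166
gripper_force: 45.0
```

{"api": "apply_moves", "payload": {
  "delta_rot": [
    [0,0,0],
    [0,0,0],
    [0,0,0]
  ],
  "travel": [
    [0,0,0],
    [0,0,0],
    [0,0,0]
  ],
  "jaw": [0,0,0]
}}

```text
t: 4.18
ee_pos: [0.5815, -0.0378, 0.2002]
tcp_rot: [2.854, -0.0, 1.562]
wrist_force: [-0.8, 1.5, -1.0]
gripper_width: 0.166
gripper_force: 45.0
```

```bash
cat >> h.py <<'E'
def infc(yaw):
    s,p,r=st(); print('t',round(s['t'],2),'face xyz mm',(RF.inv().apply(p-FC)*1e3).round(1),'rot err deg',np.degrees((ftool(yaw).inv()*r).as_rotvec()).round(2),'F face',RF.inv().apply(s['wrist_force']).round(2),'M',np.round(s['moment'],2),'grip',np.round(s['gripper_width']*95,1),s['gripper_force'])
E
python3 - <<'E'
from h import *
infc(90)
c=cap('side'); a=cv2.resize(c['color'][160:300,180:330],(750,600*0+700//1),interpolation=cv2.INTER_CUBIC)[:600]; cv2.imwrite('pics/s1.png',a)
E
```

```text
t 4.18 face xyz mm [37.   1.4 50.8] rot err deg [0.09 0.02 0.01] F face [-1.07  1.47 -0.73] M [-0.07  0.31 -0.02] grip 15.8 44.99917030334473
```

View pics/s1.png

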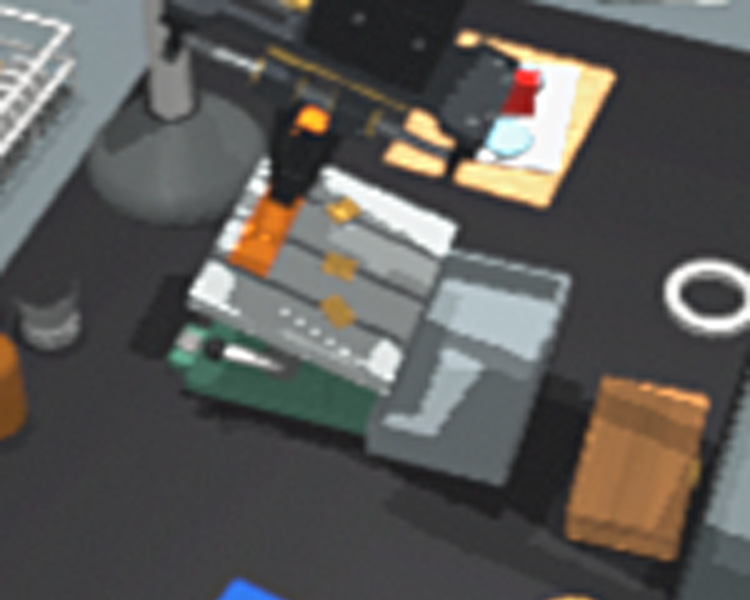

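The scraper (orange, at (270,235)) hangs over the upper part of the face, upslope of all three chips at (342,210), (340,265) and (338,312). I'll lower it.

{"api": "apply_moves", "payload": {
  "delta_rot": [
    [0,0,0],
    [0,0,0],
    [0,0,0],
    [0,0,0],
    [0,0,0],
    [0,0,0]
  ],
  "travel": [
    [0,0,0.08],
    [0,0,0.06],
    [0,0,0.03],
    [0,0,0],
    [0,0,0],
    [0,0,0]
  ],
  "jaw": [0,0,0,0,0,0]
}}

```text
t: 4.73
ee_pos: [0.5894, -0.0379, 0.1766]
tcp_rot: [2.853, 0.0, 1.563]
wrist_force: [-0.7, 0.1, -1.0]
gripper_width: 0.168
gripper_force: 45.0
```

{"api": "apply_moves", "payload": {
  "delta_rot": [
    [0,0,0],
    [0,0,0],
    [0,0,0],
    [0,0,0],
    [0,0,0],
    [0,0,0]
  ],
  "travel": [
    [0,0,0.007],
    [0,0,0.007],
    [0,0,0.007],
    [0,0,0],
    [0,0,0],
    [0,0,0]
  ],
  "jaw": [0,0,0,0,0,0]
}}

```text
t: 5.23
ee_pos: [0.5902, -0.0382, 0.1737]
tcp_rot: [2.852, 0.0, 1.562]
wrist_force: [-0.0, 0.2, -0.6]
gripper_width: 0.165
gripper_force: 45.0
```

```bash
python3 -c "
from h import *
infc(90)"
```

```text
t 5.23 face xyz mm [37.8  1.  22.9] rot err deg [-0.02 -0.02 -0.02] F face [-0.2   0.21 -0.6 ] M [-0.05  0.26  0.03] grip 15.7 44.999043345451355
```

{"api": "apply_moves", "payload": {
  "delta_rot": [
    [0,0,0],
    [0,0,0],
    [0,0,0],
    [0,0,0]
  ],
  "travel": [
    [0,0,0.007],
    [0,0,0.007],
    [0,0,0],
    [0,0,0]
  ],
  "jaw": [0,0,0,0]
}}

```text
t: 5.57
ee_pos: [0.5908, -0.0382, 0.1724]
tcp_rot: [2.852, 0.0, 1.562]
wrist_force: [-5.1, 0.5, 4.5]
gripper_width: 0.17
gripper_force: 45.0
```

```bash
python3 -c "
from h import *
infc(90)"
```

```text
t 5.57 face xyz mm [38.   1.1 21.5] rot err deg [-0.02 -0.02 -0.03] F face [-3.66  0.42  5.74] M [-0.03  0.83 -0.02] grip 16.1 45.001131892204285
```

{"api": "apply_moves", "payload": {
  "delta_rot": [
    [0,0,0],
    [0,0,0],
    [0,0,0],
    [0,0,0],
    [0,0,0],
    [0,0,0],
    [0,0,0],
    [0,0,0]
  ],
  "travel": [
    [0,-0.02,0],
    [0,-0.04,0],
    [0,-0.04,0],
    [0,-0.04,0],
    [0,-0.04,0],
    [0,-0.04,0],
    [0,-0.04,0],
    [0,-0.04,0]
  ],
  "jaw": [0,0,0,0,0,0,0,0]
}}

```text
t: 6.23
ee_pos: [0.5477, -0.0379, 0.1595]
tcp_rot: [2.851, 0.001, 1.562]
wrist_force: [-3.0, 0.1, 1.8]
gripper_width: 0.165
gripper_force: 45.0
```

```bash
python3 - <<'E'
from h import *
infc(90)
c=cap('side'); a=cv2.resize(c['color'][190:290,210:310],(600,600),interpolation=cv2.INTER_CUBIC); cv2.imwrite('pics/s2.png',a)
E
```

```text
t 6.23 face xyz mm [-7.   1.  21.4] rot err deg [-0.13 -0.03 -0.02] F face [-2.37  0.12  2.54] M [-0.06  0.5   0.03] grip 15.7 45.002469420433044
```

View pics/s2.png

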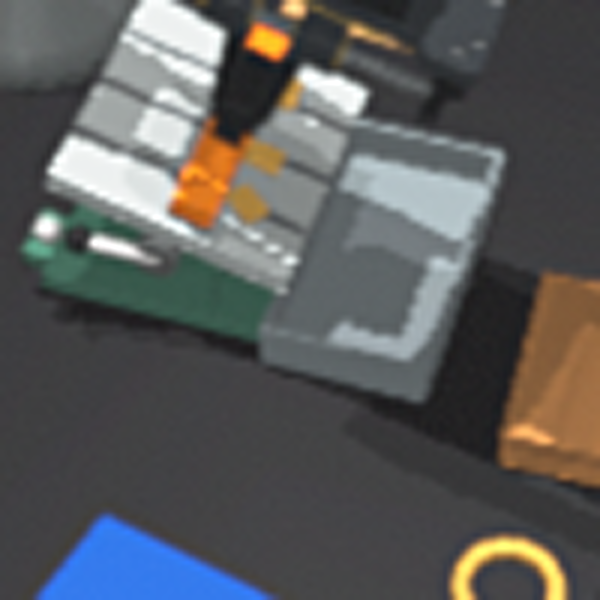

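All three chips lie ahead of the scraper's lower edge, at (290,95), (265,158) and (248,205). I'll continue over the lower edge.

{"api": "apply_moves", "payload": {
  "delta_rot": [
    [0,0,0],
    [0,0,0],
    [0,0,0],
    [0,0,0],
    [0,0,0],
    [0,0,0],
    [0,0,0],
    [0,0,0],
    [0,0,0],
    [0,0,0]
  ],
  "travel": [
    [0,-0.04,0.003],
    [0,-0.04,0],
    [0,-0.04,0],
    [0,-0.04,0],
    [0,-0.04,0],
    [0,-0.04,0],
    [0,-0.04,0],
    [0,-0.04,0],
    [0,-0.005,0],
    [0,0,0]
  ],
  "jaw": [0,0,0,0,0,0,0,0,0,0]
}}

```text
t: 7.12
ee_pos: [0.5013, -0.0375, 0.1455]
tcp_rot: [2.85, 0.001, 1.562]
wrist_force: [0.6, 0.2, 6.7]
gripper_width: 0.166
gripper_force: 45.0
```

```bash
python3 - <<'E'
from h import *
infc(90)
c=cap('side'); a=cv2.resize(c['color'][190:290,210:310],(600,600),interpolation=cv2.INTER_CUBIC); cv2.imwrite('pics/s3.png',a)
E
```

```text
t 7.12 face xyz mm [-55.5   0.9  21.2] rot err deg [-0.16 -0.04 -0.01] F face [2.43 0.19 6.25] M [-0.09 -0.31 -0.05] grip 15.8 45.00134825706482
```

View pics/s3.png

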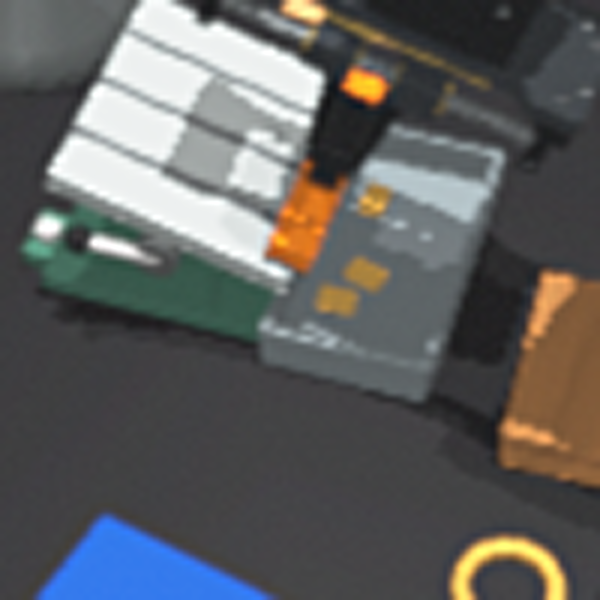

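All three chips are in the tray, at (375,200), (367,272) and (338,300). I'll lift and return the scraper to the mat.

{"api": "apply_moves", "payload": {
  "delta_rot": [
    [0,0,0],
    [0,0,0],
    [0,0,0],
    [0,0,0],
    [0,0,0]
  ],
  "travel": [
    [0,0,-0.05],
    [0,0,-0.15],
    [0,0,-0.2],
    [0,0,0],
    [0,0,0]
  ],
  "jaw": [0,0,0,0,0]
}}

```text
t: 7.58
ee_pos: [0.4833, -0.0373, 0.2023]
tcp_rot: [2.852, 0.001, 1.562]
wrist_force: [0.5, -0.1, -1.7]
gripper_width: 0.167
gripper_force: 45.0
```

```bash
python3 -c "
from h import *
infc(90)
plan([.5242,.2336,.165],down(87.5),10)"
```

```text
t 7.58 face xyz mm [-56.5   1.1  80.8] rot err deg [-0.02 -0.03 -0.02] F face [ 0.01 -0.12 -1.78] M [-0.07  0.29 -0.03] grip 15.8 44.99912917613983
n 10 rot [0.0368, -0.0006, 0.0044] (max .159) trav [0.1812, 0.0187, 0.0284] |t|mm 27.647700999474715
```

{"api": "apply_moves", "payload": {
  "delta_rot": [
    [0.0368,-0.0006,0.0044],
    [0.0368,-0.0006,0.0044],
    [0.0368,-0.0006,0.0044],
    [0.0368,-0.0006,0.0044],
    [0.0368,-0.0006,0.0044],
    [0.0368,-0.0006,0.0044],
    [0.0368,-0.0006,0.0044],
    [0.0368,-0.0006,0.0044],
    [0.0368,-0.0006,0.0044],
    [0.0368,-0.0006,0.0044]
  ],
  "travel": [
    [0.1812,0.0187,0.0284],
    [0.1812,0.0187,0.0284],
    [0.1812,0.0187,0.0284],
    [0.1812,0.0187,0.0284],
    [0.1812,0.0187,0.0284],
    [0.1812,0.0187,0.0284],
    [0.1812,0.0187,0.0284],
    [0.1812,0.0187,0.0284],
    [0.1812,0.0187,0.0284],
    [0.1812,0.0187,0.0284]
  ],
  "jaw": [0,0,0,0,0,0,0,0,0,0]
}}

```text
t: 8.42
ee_pos: [0.5228, 0.2345, 0.1612]
tcp_rot: [-3.135, 0.003, 1.528]
wrist_force: [0.1, 0.7, -0.9]
gripper_width: 0.166
gripper_force: 45.0
```

{"api": "apply_moves", "payload": {
  "delta_rot": [
    [0,0,0],
    [0,0,0],
    [0,0,0],
    [0,0,0],
    [0,0,0],
    [0,0,0],
    [0,0,0]
  ],
  "travel": [
    [0,0,0],
    [0,0,0.15],
    [0,0,0.15],
    [0,0,0.1],
    [0,0,0.05],
    [0,0,0],
    [0,0,0]
  ],
  "jaw": [0,0,0,0,0,0,0]
}}

```text
t: 9.0
ee_pos: [0.5235, 0.2328, 0.0956]
tcp_rot: [-3.139, 0.001, 1.527]
wrist_force: [-0.1, 0.2, -1.4]
gripper_width: 0.164
gripper_force: 45.0
```

```bash
python3 -c "
from h import *
s,p,r=st();print(p.round(4),r.as_euler('xyz',degrees=True).round(2),s['wrist_force'])"
```

```text
[0.5235 0.2328 0.0956] [-1.7983e+02  8.0000e-02  8.7510e+01] [-0.05445874  0.16808483 -1.38389508]
```

{"api": "apply_moves", "payload": {
  "delta_rot": [
    [0,0,0],
    [0,0,0],
    [0,0,0],
    [0,0,0]
  ],
  "travel": [
    [0,0,0.005],
    [0,0,0.005],
    [0,0,0],
    [0,0,0]
  ],
  "jaw": [0,0,0,0]
}}

```text
t: 9.33
ee_pos: [0.5246, 0.2335, 0.0954]
tcp_rot: [-3.141, 0.0, 1.528]
wrist_force: [-0.1, -0.1, -1.4]
gripper_width: 0.163
gripper_force: 45.0
```

{"api": "apply_moves", "payload": {
  "delta_rot": [
    [0,0,0],
    [0,0,0],
    [0,0,0],
    [0,0,0]
  ],
  "travel": [
    [0,0,0.005],
    [0,0,0.003],
    [0,0,0],
    [0,0,0]
  ],
  "jaw": [0,0,0,0]
}}

```text
t: 9.67
ee_pos: [0.5249, 0.2337, 0.0945]
tcp_rot: [3.142, 0.0, 1.528]
wrist_force: [0.2, -0.2, -0.5]
gripper_width: 0.166
gripper_force: 45.0
```

{"api": "apply_moves", "payload": {
  "delta_rot": [
    [0,0,0],
    [0,0,0],
    [0,0,0],
    [0,0,0],
    [0,0,0],
    [0,0,0],
    [0,0,0],
    [0,0,0],
    [0,0,0],
    [0,0,0]
  ],
  "travel": [
    [0,0,0],
    [0,0,0],
    [0,0,0],
    [0,0,-0.05],
    [0,0,-0.15],
    [0,0,-0.25],
    [0,0,-0.25],
    [0,0,-0.1],
    [0,0,0],
    [0,0,0]
  ],
  "jaw": [0.5,0.5,0.5,0.5,0.5,0.5,0.5,0.5,0.5,0.5]
}}

```text
t: 10.5
ee_pos: [0.5255, 0.2339, 0.2162]
tcp_rot: [3.139, -0.001, 1.528]
wrist_force: [0.2, 0.4, -0.5]
gripper_width: 0.5
gripper_force: 0.0
```

```bash
python3 -c "
from h import *
s,p,r=st();print(p.round(4),r.as_euler('xyz',degrees=True).round(2),s['wrist_force'])
plan([.506,-.2625,.20],down(6),16)"
```

```text
[0.5255 0.2339 0.2162] [ 1.7983e+02 -6.0000e-02  8.7530e+01] [ 0.18092619  0.42853735 -0.51407551]
n 16 rot [0.0001, -0.0002, 0.1132] (max .159) trav [-0.1766, 0.1402, 0.0068] |t|mm 33.837142717605495
```

```bash
python3 -c "
from h import *
plan([.506,-.2625,.20],down(6),14,([.5253,.2336,.2160],down(6)))"
```

```text
n 14 rot [0.0, 0.0, 0.0] (max .159) trav [-0.0338, 0.234, 0.0076] |t|mm 35.480930491905475
```

{"api": "apply_moves", "payload": {
  "delta_rot": [
    [0,0,0.14],
    [0,0,0.14],
    [0,0,0.14],
    [0,0,0.14],
    [0,0,0.14],
    [0,0,0.14],
    [0,0,0.14],
    [0,0,0.14],
    [0,0,0.14],
    [0,0,0.14]
  ],
  "travel": [
    [0,0,0],
    [0,0,0],
    [0,0,0],
    [0,0,0],
    [0,0,0],
    [0,0,0],
    [0,0,0],
    [0,0,0],
    [0,0,0],
    [0,0,0]
  ],
  "jaw": [0.5,0.5,0.5,0.5,0.5,0.5,0.5,0.5,0.5,0.5]
}}

```text
t: 11.33
ee_pos: [0.5235, 0.2332, 0.2115]
tcp_rot: [-3.141, 0.005, 0.423]
wrist_force: [1.3, 0.8, 0.4]
gripper_width: 0.5
gripper_force: 0.0
```

{"api": "apply_moves", "payload": {
  "delta_rot": [
    [0,0,0.14],
    [0,0,0.14],
    [0,0,0.1311],
    [0,0,0]
  ],
  "travel": [
    [0,0,0],
    [0,0,0],
    [0,0,0],
    [0,0,0]
  ],
  "jaw": [0.5,0.5,0.5,0.5]
}}

```text
t: 11.67
ee_pos: [0.5235, 0.2332, 0.2117]
tcp_rot: [3.141, 0.004, 0.104]
wrist_force: [-0.8, -0.7, 1.0]
gripper_width: 0.505
gripper_force: 0.0
```

{"api": "apply_moves", "payload": {
  "delta_rot": [
    [0,0,0],
    [0,0,0],
    [0,0,0],
    [0,0,0],
    [0,0,0],
    [0,0,0],
    [0,0,0],
    [0,0,0],
    [0,0,0],
    [0,0,0]
  ],
  "travel": [
    [-0.0338,0.234,0.0],
    [-0.0338,0.234,0.0],
    [-0.0338,0.234,0.0],
    [-0.0338,0.234,0.0],
    [-0.0338,0.234,0.0],
    [-0.0338,0.234,0.0],
    [-0.0338,0.234,0.0],
    [-0.0338,0.234,0.0],
    [-0.0338,0.234,0.0],
    [-0.0338,0.234,0.0]
  ],
  "jaw": [0.5,0.5,0.5,0.5,0.5,0.5,0.5,0.5,0.5,0.5]
}}

```text
t: 12.5
ee_pos: [0.51, -0.1221, 0.2128]
tcp_rot: [-3.14, 0.002, 0.108]
wrist_force: [0.4, -0.4, 0.3]
gripper_width: 0.501
gripper_force: 0.0
```

{"api": "apply_moves", "payload": {
  "delta_rot": [
    [0,0,0],
    [0,0,0],
    [0,0,0],
    [0,0,0],
    [0,0,0],
    [0,0,0],
    [0,0,0]
  ],
  "travel": [
    [-0.0338,0.234,0.0],
    [-0.0338,0.234,0.0],
    [-0.0338,0.234,0.0],
    [-0.0338,0.234,0.0],
    [0,0,0],
    [0,0,0],
    [0,0,0]
  ],
  "jaw": [0.5,0.5,0.5,0.5,0.5,0.5,0.5]
}}

```text
t: 13.08
ee_pos: [0.5052, -0.2618, 0.213]
tcp_rot: [-3.14, 0.002, 0.106]
wrist_force: [-0.2, -0.0, 0.3]
gripper_width: 0.501
gripper_force: 0.0
```

```bash
python3 -c "
from h import *
s,p,r=st();print(p.round(4),r.as_euler('xyz',degrees=True).round(2),s['wrist_force'])
plan([.506,-.2625,.12],down(6),4)
c=cap('side');cv2.imwrite('pics/s4.png',cv2.resize(c['color'][130:230,220:340],(720,600),interpolation=cv2.INTER_CUBIC))"
```

```text
[ 0.5052 -0.2618  0.213 ] [-1.7988e+02  1.0000e-01  6.0900e+00] [-0.2193311  -0.01266596  0.277589  ]
n 4 rot [-0.0007, 0.0006, 0.0005] (max .159) trav [0.0014, 0.0015, 0.155] |t|mm 23.252280332538188
```

View pics/s4.png

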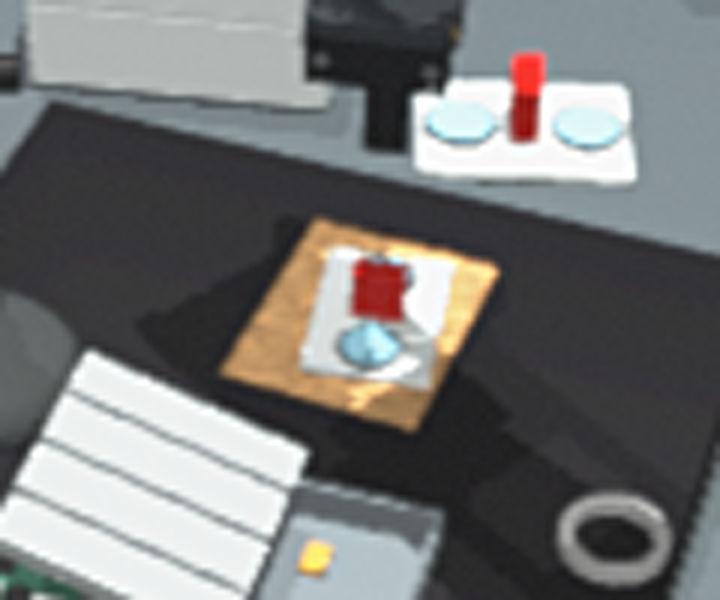

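The slide lies on the cork with its red grip at (380,290), and the face is clear. I'll descend with the fingers straddling the grip.

{"api": "apply_moves", "payload": {
  "delta_rot": [
    [0,0,0],
    [0,0,0],
    [0,0,0],
    [0,0,0],
    [0,0,0],
    [0,0,0],
    [0,0,0]
  ],
  "travel": [
    [0.002,0.002,0.2],
    [0.002,0.002,0.2],
    [0.001,0.001,0.2],
    [0,0,0.16],
    [0,0,0.07],
    [0,0,0],
    [0,0,0]
  ],
  "jaw": [0.5,0.5,0.5,0.5,0.5,0.5,0.5]
}}

```text
t: 13.72
ee_pos: [0.5069, -0.2623, 0.0903]
tcp_rot: [-3.141, 0.0, 0.107]
wrist_force: [-0.5, -0.3, 1.0]
gripper_width: 0.5
gripper_force: 0.0
```

{"api": "apply_moves", "payload": {
  "delta_rot": [
    [0,0,0],
    [0,0,0],
    [0,0,0],
    [0,0,0],
    [0,0,0],
    [0,0,0],
    [0,0,0]
  ],
  "travel": [
    [0,0,0],
    [0,0,0],
    [0,0,0],
    [0,0,0],
    [0,0,0],
    [0,0,0],
    [0,0,0]
  ],
  "jaw": [0,0,0,0,0,0,0]
}}

```text
t: 14.3
ee_pos: [0.5068, -0.2634, 0.0905]
tcp_rot: [3.141, -0.001, 0.105]
wrist_force: [-1.1, -1.1, 1.4]
gripper_width: 0.143
gripper_force: 45.0
```

```bash
python3 -c "
from h import *
s,p,r=st();print(p.round(4),r.as_euler('xyz',degrees=True).round(2),s['wrist_force'],s['gripper_width']*95,s['gripper_force'])"
```

```text
[ 0.5068 -0.2634  0.0905] [ 1.7996e+02 -3.0000e-02  6.0200e+00] [-1.12295768 -1.08664861  1.4310048 ] 13.571126313049223 45.00026822090149
```

{"api": "apply_moves", "payload": {
  "delta_rot": [
    [0,0,0],
    [0,0,0],
    [0,0,0],
    [0,0,0],
    [0,0,0],
    [0,0,0],
    [0,0,0],
    [0,0,0],
    [0,0,0],
    [0,0,0]
  ],
  "travel": [
    [0,0,0],
    [0,0,0.027],
    [0,0,0],
    [0,0,0],
    [0,0,0],
    [0,0,0],
    [0,0,0],
    [0,0,0],
    [0,0,0],
    [0,0,0]
  ],
  "jaw": [0.3,0.3,0.3,0.3,0,0,0,0,0,0]
}}

```text
t: 15.13
ee_pos: [0.5066, -0.2631, 0.0859]
tcp_rot: [3.142, -0.0, 0.105]
wrist_force: [0.2, -0.8, -0.7]
gripper_width: 0.142
gripper_force: 45.0
```

```bash
python3 -c "
from h import *
s,p,r=st();print(p.round(4),r.as_euler('xyz',degrees=True).round(2),s['wrist_force'],s['gripper_width']*95,s['gripper_force'])
c=(p,down(6)); u=(p+[0,0,.14],down(6)); plan(u[0],u[1],6,c)
v=face([0,0,.0135+.06]);print(v)
plan(v,ftool(0),8,u)"
```

```text
[ 0.5066 -0.2631  0.0859] [180.    -0.     6.03] [ 0.17351523 -0.7708009  -0.66936161] 13.520590238346497 44.999898076057434
n 6 rot [0.0, 0.0, 0.0] (max .159) trav [0.0, 0.0, -0.1556] |t|mm 23.333333333333332
[ 0.53956418 -0.0388173   0.21145501]
n 8 rot [-0.0026, 0.0459, 0.0179] (max .159) trav [0.0361, -0.1853, 0.0162] |t|mm 28.421040952313128
```

{"api": "apply_moves", "payload": {
  "delta_rot": [
    [0,0,0],
    [0,0,0],
    [0,0,0],
    [0,0,0],
    [0,0,0],
    [0,0,0],
    [0,0,0],
    [0,0,0]
  ],
  "travel": [
    [0,0,-0.05],
    [0,0,-0.12],
    [0,0,-0.16],
    [0,0,-0.2],
    [0,0,-0.2],
    [0,0,-0.14],
    [0,0,-0.063],
    [0,0,0]
  ],
  "jaw": [0,0,0,0,0,0,0,0]
}}

```text
t: 15.8
ee_pos: [0.5078, -0.2639, 0.2293]
tcp_rot: [3.138, -0.004, 0.105]
wrist_force: [-0.0, -0.5, -1.9]
gripper_width: 0.142
gripper_force: 45.0
```

{"api": "apply_moves", "payload": {
  "delta_rot": [
    [-0.0026,0.0459,0.0179],
    [-0.0026,0.0459,0.0179],
    [-0.0026,0.0459,0.0179],
    [-0.0026,0.0459,0.0179],
    [-0.0026,0.0459,0.0179],
    [-0.0026,0.0459,0.0179],
    [-0.0026,0.0459,0.0179],
    [-0.0026,0.0459,0.0179],
    [0,0,0],
    [0,0,0]
  ],
  "travel": [
    [0.0361,-0.1853,0.0162],
    [0.0361,-0.1853,0.0162],
    [0.0361,-0.1853,0.0162],
    [0.0361,-0.1853,0.0162],
    [0.0361,-0.1853,0.0162],
    [0.0361,-0.1853,0.0162],
    [0.0361,-0.1853,0.0162],
    [0.0361,-0.1853,0.0162],
    [0,0,0],
    [0,0,0]
  ],
  "jaw": [0,0,0,0,0,0,0,0,0,0]
}}

```text
t: 16.63
ee_pos: [0.5379, -0.0374, 0.2087]
tcp_rot: [-3.141, -0.284, -0.005]
wrist_force: [0.6, -0.2, -1.4]
gripper_width: 0.143
gripper_force: 45.0
```

```bash
python3 - <<'E'
from h import *
infc(0); plan(face([0,0,.025]),ftool(0),4)
E
```

```text
t 16.63 face xyz mm [-2.4  1.4 71.4] rot err deg [ 0.08 -0.27 -0.19] F face [ 0.16 -0.18 -1.48] M [-0.04  0.39  0.01] grip 13.6 44.999635219573975
n 4 rot [-0.0004, 0.0015, 0.001] (max .159) trav [0.0042, 0.0025, 0.0773] |t|mm 11.613739605757953
```

{"api": "apply_moves", "payload": {
  "delta_rot": [
    [0,0.001,0.001],
    [0,0.001,0.001],
    [0,0.001,0.001],
    [0,0.001,0.001],
    [0,0,0],
    [0,0,0],
    [0,0,0]
  ],
  "travel": [
    [0.004,0.0025,0.077],
    [0.004,0.0025,0.077],
    [0.004,0.0025,0.077],
    [0.004,0.0025,0.077],
    [0,0,0],
    [0,0,0],
    [0,0,0]
  ],
  "jaw": [0,0,0,0,0,0,0]
}}

```text
t: 17.22
ee_pos: [0.5551, -0.0408, 0.1678]
tcp_rot: [-3.141, -0.292, -0.012]
wrist_force: [-0.5, 0.3, -1.4]
gripper_width: 0.147
gripper_force: 45.0
```

```bash
python3 - <<'E'
from h import *
infc(0); c=cap('side');W=cloud(c); cap('top')
# slide plate plane vs face in the face frame
Q=RF.inv().apply((W.reshape(-1,3)-FC)).reshape(W.shape)
h=cv2.cvtColor(c['color'],cv2.COLOR_BGR2HSV)
m=(abs(Q[...,0])<.06)&(abs(Q[...,1])<.075)&(Q[...,2]>.009)&(Q[...,2]<.025)&(h[...,1]<60)&(h[...,2]>100)
p=Q[m]
for _ in range(4):
    A=np.c_[p[:,:2],np.ones(len(p))];k=np.linalg.lstsq(A,p[:,2],rcond=None)[0];p=p[abs(p[:,2]-A@k)<.003]
print(len(p),'slope deg',np.degrees(k[:2]).round(2),k[2])
cv2.imwrite('pics/s5.png',cv2.resize(c['color'][175:275,215:315],(600,600),interpolation=cv2.INTER_CUBIC))
E
```

```text
t 17.22 face xyz mm [ 2.5 -1.8 27.2] rot err deg [0.01 0.15 0.18] F face [-0.88  0.32 -1.22] M [-0.03  0.39  0.01] grip 14.0 44.999603033065796
209 slope deg [ 0.   -0.35] 0.020293134657499958
```

View pics/s5.png

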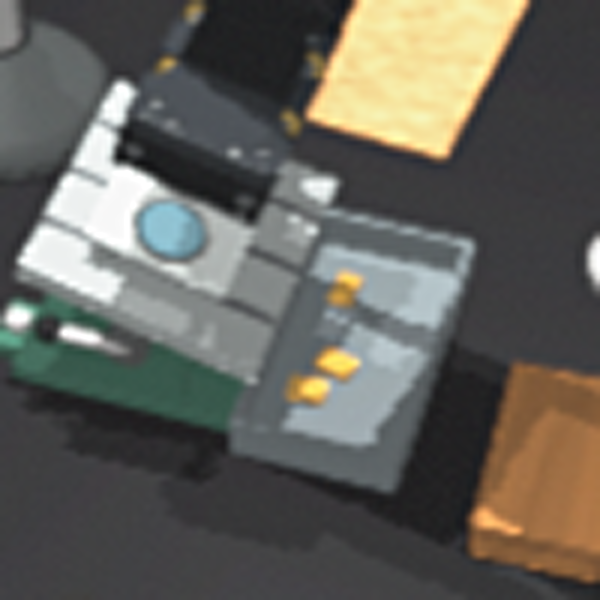

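Slide hovers parallel to the face. Its visible lens is at (170,228), and the chips are still in the tray. I'll correct the small offset and check the lens position.

{"api": "apply_moves", "payload": {
  "delta_rot": [
    [0,0,0],
    [0,0,0],
    [0,0,0],
    [0,0,0],
    [0,0,0]
  ],
  "travel": [
    [-0.013,-0.011,0.03],
    [0,0,0.03],
    [0,0,0],
    [0,0,0],
    [0,0,0]
  ],
  "jaw": [0,0,0,0,0]
}}

```text
t: 17.73
ee_pos: [0.5557, -0.0387, 0.1587]
tcp_rot: [-3.141, -0.292, -0.011]
wrist_force: [-0.7, -0.7, -2.1]
gripper_width: 0.146
gripper_force: 45.0
```

```bash
cat > chk.py <<'E'
from h import *
for i in range(3): infc(0); c=cap('side')
W=cloud(c); Q=RF.inv().apply((W.reshape(-1,3)-FC)).reshape(W.shape)*1e3
h=cv2.cvtColor(c['color'],cv2.COLOR_BGR2HSV).astype(int);H,S,V=h[...,0],h[...,1],h[...,2]
m=(abs(Q[...,0])<60)&(abs(Q[...,1])<75)&(Q[...,2]<35)&(H>85)&(H<115)&(S>60)
n,l,s,ce=cv2.connectedComponentsWithStats(m.astype(np.uint8)); i=1+s[1:,4].argmax(); p=Q[l==i]
(cx,cy),ax,_=cv2.fitEllipse(p[:,:2].astype(np.float32)[cv2.convexHull(p[:,:2].astype(np.float32),returnPoints=False).ravel()]) 
print('lens',len(p),'ellipse',cx,cy,ax,'bbox mid',(np.percentile(p,2,0)+np.percentile(p,98,0))/2,np.ptp(p,0))
m=(abs(Q[...,0])<60)&(abs(Q[...,1])<75)&(Q[...,2]>3)&(Q[...,2]<25)&(S<60)&(V>90)
p=Q[m]
for _ in range(5):
    A=np.c_[p[:,:2],np.ones(len(p))];k=np.linalg.lstsq(A,p[:,2],rcond=None)[0];p=p[abs(p[:,2]-A@k)<3]
print('plate',len(p),'slope deg',np.degrees(k[:2]).round(2),'z',k[2].round(1),'x',np.percentile(p[:,0],[0,2,98,100]).round(1),'y',np.percentile(p[:,1],[98,100]).round(1))
E
python3 chk.py
```

```text
t 17.73 face xyz mm [ 0.4  0.3 18.3] rot err deg [0.01 0.17 0.14] F face [-1.27 -0.66 -1.78] M [-0.01  0.36 -0.04] grip 13.9 44.99968707561493
t 17.78 face xyz mm [ 0.5  0.2 18.4] rot err deg [0.01 0.18 0.14] F face [-0.84  0.1  -0.89] M [-0.02  0.39 -0.02] grip 13.8 44.99979257583618
t 17.83 face xyz mm [ 0.6  0.2 18.5] rot err deg [0.01 0.19 0.14] F face [ 0.29 -1.16 -1.84] M [-0.09  0.38  0.02] grip 14.1 44.999635219573975
lens 73 ellipse 2.0465943813323975 30.792028427124023 (29.224685668945312, 31.83544921875) bbox mid [ 2.35349998 31.94579124 14.21862245] [29.94305061 31.98820846  7.49592247]
plate 217 slope deg [ 0.09 -0.43] z 11.6 x [-33.7 -32.7  35.   36.1] y [52.2 52.8]
```

{"api": "apply_moves", "payload": {
  "delta_rot": [
    [0,-0.002,0],
    [0,0,0],
    [0,0,0],
    [0,0,0],
    [0,0,0]
  ],
  "travel": [
    [-0.002,0,0.014],
    [0,0,0.01],
    [0,0,0.006],
    [0,0,0],
    [0,0,0]
  ],
  "jaw": [0,0,0,0,0]
}}

```text
t: 18.3
ee_pos: [0.5566, -0.0388, 0.1542]
tcp_rot: [-3.141, -0.29, -0.011]
wrist_force: [0.6, 0.2, -2.3]
gripper_width: 0.14
gripper_force: 45.0
```

```bash
python3 -c "
from h import *
infc(0)"
```

```text
t 18.3 face xyz mm [ 0.1  0.2 13.7] rot err deg [0.01 0.07 0.15] F face [-0.11  0.16 -2.39] M [-0.02  0.38 -0.  ] grip 13.3 44.99958157539368
```

{"api": "apply_moves", "payload": {
  "delta_rot": [
    [0,0,0],
    [0,0,0],
    [0,0,0],
    [0,0,0]
  ],
  "travel": [
    [0,0,0.005],
    [0,0,0.004],
    [0,0,0],
    [0,0,0]
  ],
  "jaw": [0,0,0,0]
}}

```text
t: 18.63
ee_pos: [0.5572, -0.0388, 0.1533]
tcp_rot: [-3.141, -0.29, -0.011]
wrist_force: [-0.7, 0.9, 1.4]
gripper_width: 0.142
gripper_force: 45.0
```

```bash
python3 -c "
from h import *
infc(0)"
```

```text
t 18.63 face xyz mm [ 0.3  0.2 12.7] rot err deg [0.01 0.09 0.14] F face [-0.3   0.86  1.56] M [-0.02  0.52  0.02] grip 13.5 45.0002521276474
```

{"api": "apply_moves", "payload": {
  "delta_rot": [
    [0,0,0],
    [0,0,0],
    [0,0,0],
    [0,0,0],
    [0,0,0]
  ],
  "travel": [
    [0,0,0.004],
    [0,0,0.003],
    [0,0,0],
    [0,0,0],
    [0,0,0]
  ],
  "jaw": [0,0,0,0,0]
}}

```text
t: 19.05
ee_pos: [0.5572, -0.0388, 0.1532]
tcp_rot: [-3.141, -0.29, -0.011]
wrist_force: [-8.7, 0.2, 6.8]
gripper_width: 0.144
gripper_force: 45.0
```

```bash
python3 chk.py; python3 - <<'E'
from h import *
a=cap('top')['color'][165:250,195:265]; b=ld('side')['color'][175:275,215:315]
cv2.imwrite('pics/fin.png',np.hstack([cv2.resize(b,(400,400),interpolation=3),cv2.resize(a,(330,400),interpolation=3)]))
c=ld('side');W=cloud(c);h=cv2.cvtColor(c['color'],cv2.COLOR_BGR2HSV)
x,y,z=W[...,0],W[...,1],W[...,2]
m=(x>.45)&(x<.6)&(y>.1)&(y<.32)&(z>.075)&(z<.13)&(h[...,1]>120)&(h[...,0]<25)&(h[...,2]>100); rect(W,m,'scraper')
E
```

```text
t 19.05 face xyz mm [ 0.3  0.2 12.7] rot err deg [0.01 0.05 0.13] F face [-6.37  0.1   9.  ] M [0.01 1.22 0.02] grip 13.7 45.00225841999054
t 19.1 face xyz mm [ 0.3  0.2 12.7] rot err deg [0.01 0.05 0.13] F face [-6.46  0.28  8.71] M [-0.03  1.14  0.02] grip 13.9 45.00229775905609
t 19.15 face xyz mm [ 0.3  0.2 12.7] rot err deg [0.01 0.05 0.13] F face [-6.03  0.26  8.19] M [-0.01  1.24 -0.03] grip 13.5 45.00241041183472
lens 72 ellipse 2.368330240249634 31.654525756835938 (28.901065826416016, 30.904935836791992) bbox mid [ 2.5986557  32.26439528  8.74272847] [29.91104646 30.18546629  8.14046765]
plate 230 slope deg [-0.31  0.54] z 5.2 x [-59.3 -48.   51.3  57.8] y [53.6 69.7]
scraper 316 c [0.5238 0.2338] size [0.121 0.022] ang 87.4 z [0.0846 0.0888 0.0966] med [0.521  0.2541 0.0888]
```

View pics/fin.png

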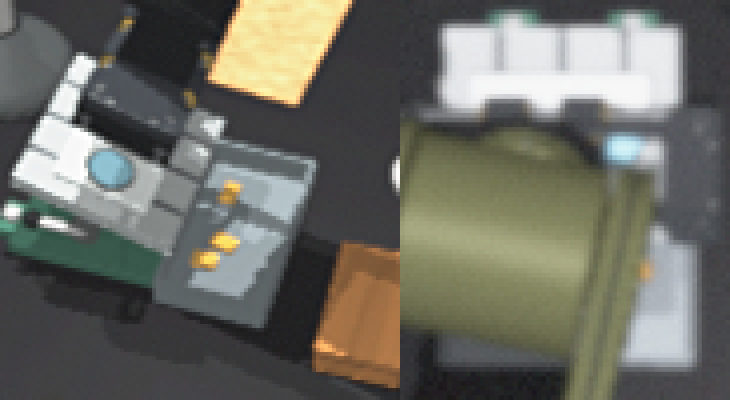

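Pressed flush: the slide is on the face with even margins (left 30 px, right 33 px), the chips are in the tray and the scraper is on the mat. I'll relieve a little of the sideways load and check that it is steady.

{"api": "apply_moves", "payload": {
  "delta_rot": [
    [0,0,0],
    [0,0,0],
    [0,0,0],
    [0,0,0],
    [0,0,0],
    [0,0,0]
  ],
  "travel": [
    [-0.003,0,0],
    [0,0,0],
    [0,0,0],
    [0,0,0],
    [0,0,0],
    [0,0,0]
  ],
  "jaw": [0,0,0,0,0,0]
}}

```text
t: 19.75
ee_pos: [0.5572, -0.0388, 0.1533]
tcp_rot: [-3.141, -0.291, -0.011]
wrist_force: [-5.1, 0.1, 6.0]
gripper_width: 0.143
gripper_force: 45.0
```

```bash
python3 chk.py
```

```text
t 19.75 face xyz mm [ 0.3  0.2 12.7] rot err deg [0.   0.12 0.13] F face [-3.2   0.09  7.2 ] M [0.08 1.   0.  ] grip 13.6 45.001795291900635
t 19.8 face xyz mm [ 0.3  0.2 12.7] rot err deg [0.   0.12 0.14] F face [-4.25  0.04  7.69] M [0.05 0.97 0.01] grip 13.5 45.00186860561371
t 19.85 face xyz mm [ 0.3  0.2 12.7] rot err deg [0.01 0.12 0.14] F face [-4.5   1.23  7.09] M [ 0.05  0.94 -0.  ] grip 13.9 45.001899003982544
lens 73 ellipse 2.883418083190918 31.475873947143555 (27.696596145629883, 32.756683349609375) bbox mid [ 2.60891584 31.63612363  9.54617378] [30.17424291 32.21379049  7.54584205]
plate 216 slope deg [0.63 0.92] z 5.0 x [-59.2 -51.2  43.9  58.8] y [52.6 61.1]
```

Steady, with a light press of about 8 N.

```bash
python3 -c "
from station import env
print(env.hand_in())"
```

```text
the job is handed in; nothing more can be done
None
```

I handed the job in at about 20 s: all three chips are in the tray, the scraper is back on the blue mat, and the small slide is gripped and pressed flush on the face at about 8 N. By the cameras it is central to within about 2 mm. The hand-in gave no verdict.

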